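Load and lock the vial carrier for transport

TASK

Get the vial carrier ready for transport: slide its hold-down comb fully open, put the blue-capped and the orange-capped vials, which stand in each other's rings, into the rings of their own colour, and stand every green-capped sample vial from the bench in a plain grey ring, any one; then slide the comb fully home so that its bars lie over the caps. All vials must stand upright right down in their rings, set down rather than dropped; leave the reagent jar, the petri dish and the probe where they are.

Things in the scene. Friction and masses are not known exactly. Their poses are not given: they have to be found in the camera images.
- carrier: vial carrier, fixed to the bench: aluminium plate 130 x 390 x 10 mm with six rings in a row along its y axis, at x = 0, y = -150, -90, -30, 30, 90, 150; which ring is where changes from start to start. Origin: on the bench under the middle of the row; x away from the robot towards the comb's spine, z up. Two dark posts at x = 80, y = -165 and 180 reach up to z = 75.
- lock (a joint): slide of the red hold-down comb along the carrier's y axis (m). 0 = fully open (end stop): its six bars lie midway between the rings. 0.030 = fully home (end stop): each bar lies over the centre of a ring, 5 mm above the cap of a seated vial. About 2 N of friction; it stays where it is left.
- comb (a point): top of the comb's third bar from its grip end, half way along it, at carrier x = 32, y = -60 + joint value, z = 81. The six bars, 60 apart, are 8 wide, run from carrier x = -13 to 77 and are 6 thick (heights 75 to 81 above the bench); the spine, 10 wide at x = 80, is as high. Open, there are 52 mm between bars: grip a vial in a ring with fingers closing along the carrier's x axis.
- lock_grip (a point): centre of the top of the comb's black upright grip, 20 (x) by 16 (y) mm and 30 tall above the spine (top 111 above the bench, spine's top 81); on the spine, at carrier x = 80, y = -210 + joint value. Axes as the carrier's. Pinch it across its y faces from above.
- ring_blue: Blue ring, outer diameter 43, bore 35 (3.5 clearance round a vial), 15 high, open at both ends, fixed on the carrier plate (plate top 10 above the bench). Origin: centre of its underside, which is where the centre of a seated vial's base comes to rest; z up.
- ring_orange: Orange ring, outer diameter 43, bore 35 (3.5 clearance round a vial), 15 high, open at both ends, fixed on the carrier plate (plate top 10 above the bench). Origin: centre of its underside, which is where the centre of a seated vial's base comes to rest; z up.
- ring_a: Plain grey ring, outer diameter 43, bore 35 (3.5 clearance round a vial), 15 high, open at both ends, fixed on the carrier plate (plate top 10 above the bench). Origin: centre of its underside, which is where the centre of a seated vial's base comes to rest; z up.
- ring_b: Plain grey ring, outer diameter 43, bore 35 (3.5 clearance round a vial), 15 high, open at both ends, fixed on the carrier plate (plate top 10 above the bench). Origin: centre of its underside, which is where the centre of a seated vial's base comes to rest; z up.
- ring_c: Plain grey ring, outer diameter 43, bore 35 (3.5 clearance round a vial), 15 high, open at both ends, fixed on the carrier plate (plate top 10 above the bench). Origin: centre of its underside, which is where the centre of a seated vial's base comes to rest; z up.
- ring_d: Plain grey ring, outer diameter 43, bore 35 (3.5 clearance round a vial), 15 high, open at both ends, fixed on the carrier plate (plate top 10 above the bench). Origin: centre of its underside, which is where the centre of a seated vial's base comes to rest; z up.
- vial_blue: Blue-capped reference vial with blue contents, at the start in the orange ring. 28 in diameter and 60 tall, rigid glass vial with a steel foot (lowest 12; most of its weight, so it stands firmly) and a flush screw cap (top 15), about 75 g. Origin: centre of its underside; z runs up through the cap.
- vial_orange: Orange-capped reference vial with orange contents, at the start in the blue ring. 28 in diameter and 60 tall, rigid glass vial with a steel foot (lowest 12; most of its weight, so it stands firmly) and a flush screw cap (top 15), about 75 g. Origin: centre of its underside; z runs up through the cap.
- sample_1: Green-capped sample vial with white contents, at the start standing on the bench to the right of the carrier; two to four of the four are present. 28 in diameter and 60 tall, rigid glass vial with a steel foot (lowest 12; most of its weight, so it stands firmly) and a flush screw cap (top 15), about 75 g. Origin: centre of its underside; z runs up through the cap.
- sample_2: Green-capped sample vial with white contents, at the start standing on the bench to the right of the carrier; two to four of the four are present. 28 in diameter and 60 tall, rigid glass vial with a steel foot (lowest 12; most of its weight, so it stands firmly) and a flush screw cap (top 15), about 75 g. Origin: centre of its underside; z runs up through the cap.
- sample_3: Green-capped sample vial with white contents, at the start standing on the bench to the right of the carrier; two to four of the four are present. 28 in diameter and 60 tall, rigid glass vial with a steel foot (lowest 12; most of its weight, so it stands firmly) and a flush screw cap (top 15), about 75 g. Origin: centre of its underside; z runs up through the cap.
- sample_4: Green-capped sample vial with white contents, at the start standing on the bench to the right of the carrier; two to four of the four are present. 28 in diameter and 60 tall, rigid glass vial with a steel foot (lowest 12; most of its weight, so it stands firmly) and a flush screw cap (top 15), about 75 g. Origin: centre of its underside; z runs up through the cap.
- reagent_jar: white plastic jar with red cap, 56 diameter, 85 tall, origin under its centre; not to be disturbed.
- petri_dish: closed clear petri dish, 94 diameter, 22 high, origin under its centre; not to be disturbed.
- probe: probe with yellow handle lying on the bench beyond the carrier, 160 long, 26 high, origin under its middle, x along it towards the tip; not to be disturbed.

How it is judged:
By the outcome, as a careful person would: the job done as asked, in the order asked, and still so for the second after the job is handed in, with the robot touching nothing.
Of sample_1, sample_2, sample_3, sample_4 only 2 to 4 are there at a start; the rules pass over those that are not, and their reading is None.
At some moment in a run one of sample_1, sample_2, sample_3, sample_4 may be knocked a few centimetres aside while the robot is not near it.
It also fails if it takes over 210 s, if anything falls off the work surface, if the arm or the gripper's body presses on something with over 40 N, if the wrist force passes 120 N, or if a joint passes its speed limit or range.

ROBOT

A 6-joint arm with a two-finger parallel gripper is mounted at the origin on the work surface. World frame = base frame: x ahead of the robot, y to its left, z up, the work surface at z = 0. Lengths are in mm, angles in rad, forces in N, time in s.
With the tool pointing down it reaches from about 350 to 975 mm from the base axis. Payload 7.1 kg.
Tool frame: the origin (TCP) lies midway between the tips of the shut fingers; the grasp point (between the pads) lies 19 mm behind it; z points along the fingers, y is the line along which they close (so a half turn about z gives the same grasp; the last joint's range is limited). The gripper opens to 88 mm and grips with 3 to 60 N. Pads are 20 mm wide; open, the fingers measure 115 mm over their backs; the gripper's body (75 mm by 178 mm) begins 61 mm behind the grasp point.
Start: joints at [-1.252, 0.423, 1.63, -0, 1.089, -0.019], TCP at [207.15, -589.656, 222.675] pointing down, gripper open.
Joint ranges: [-3, 3], [-0.9, 2.11], [0.09, 2.58], [-1.31, 4.45], [0.11, 2.69], [-2.54, 2.54]. Speed limits (rad/s): [2.39, 2.39, 3.01, 3.14, 3.14, 3.14].

INTERFACE

Orientations are given as a rotation vector (axis times angle).
In Python, from workcell import ctrl gives the robot as it stands. The module is installed in compiled form; this text tells all that it offers.
- The arm moves only by the tool apply_moves, never from a script. Its argument "targets" is a list of rows, each a list of 3 entries, a list of its own where there are three numbers: the opening, from -1 (shut) to 1 (fully open), then the shift along the tool's x, y, z normalised to -1 to 1, where 1 is 5 cm, then the turn, a rotation vector about the tool's x, y, z normalised to -1 to 1, where 1 is 90 degrees. In form: [[jaw, [x, y, z], [wx, wy, wz]], ...]. A call has 1 to 8 rows; each row shifts and turns the commanded pose from where the row before left it, along the tool's axes as they then stand; what a row does not reach is not made up. A row lasts 1/8 s, in which the tool goes at most 62.5 mm and 10.7 degrees, less where a joint would pass 70% of its speed; a pose out of reach is approached as far as the arm can. A call with a number of a shift or a turn outside -1 to 1 is refused whole. A call with a gripper value outside its range is refused whole. The fingers move at their own pace and stop on an object; the grip force is fixed at half the most. Time passes only in rows, so rows that do not move let the fingers close. It gives the time, the measured TCP pose, the force, the opening and the grip force at its end, in the units of the state.
- ctrl.get_obs(): the state, without advancing time (a new reading comes with each control period).
- ctrl.get_image(name): name is "side" or "top" or "wrist"; returns a dict with "pixels" (400x640x3 uint8, blue, green, red), "camera_matrix" (3x3 intrinsics, pixels), "view" (4x4, takes a point from world to camera coordinates); the wrist camera has in their place "hand_eye" (4x4, takes a point from camera to tool coordinates, whose origin is the TCP and whose axes are the flange's). Camera axes: x right, y down, z forward; pixel columns grow to the right and rows downward; lengths in mm; the calibration is good to about 2 mm. A picture is of the moment at which its call begins: read the wrist's pose just before it. There is no depth.
- ctrl.close_job(): hands the job in; it is judged then, once.
Trained networks look in the newest picture that a camera, given by its name, has taken for a name from the list of things; names that differ only in an ending like _2 or _b are one class to them, and where a whole thing is asked for, a point or a joint stands for the part that bears it (a point fixed in the world has none). Each returns a list of dicts, best first, with "score" (0 to 1); they miss things now and then, are a little off and sometimes report something else, mostly with a low value. They report only what shows in the picture. A call takes as long as a camera call.
- ctrl.masks_of(label, camera): "region" (400x640 bool, what is visible of it) and "bbox" ([left, top, right, bottom] in pixels, round what is visible of it).
- ctrl.pinpoint(label, camera): "xy" ([column, row] in pixels: a listed point, or the origin of a listed thing).
The state is a dict: "t": time; "qpos": joint angles; "qvel": joint speeds; "joint_torque": joint torques, N m; "ee_pos": TCP position; "orientation": TCP orientation; "ft_force": force on the tool from outside, world axes, zero at the start; "moment": the same for the moment, N m; "width": finger opening in mm; "grasp_force": force on a finger pad.
Only numpy, scipy, OpenCV 4.12 (cv2) and the standard library are available. Lean on these libraries where they do the work, as an engineer would, in place of code of your own. Each camera call takes 0.05 s, during which the arm holds its last target. There are 200 camera calls.

## Working session

There is one attempt and no reset: what is moved stays moved. The work goes in short steps, Python scripts to look and compute and a tool call to move; the robot and the scene stay as the last step left them, time stands still between calls to the robot, and variables do not carry over. Pictures are saved under pics/ and viewed, at most 14 in all, crops included, and the job is handed in when it is done.

Besides the shell and the picture viewer there is one more tool, called after ">>>" as name(argument=value, ...) on one line, values as JSON. apply_moves: Moves the arm, as the interface text tells. Scaled input: -1 to 1 covers 5 cm each way for a shift and 90 degrees each way for a turn. Its arguments: {"type":"object","properties":{"targets":{"type":"array"}},"required":["targets"]}

```bash
mkdir -p pics
cat > h.py <<'E'
import numpy as np, cv2
from scipy.spatial.transform import Rotation as R
from workcell import ctrl
def cam(name):
    o=ctrl.get_obs(); im=ctrl.get_image(name); K=np.array(im["camera_matrix"])
    if name=="wrist":
        T=np.eye(4);T[:3,:3]=R.from_rotvec(o["orientation"]).as_matrix();T[:3,3]=o["ee_pos"]
        c2w=T@np.array(im["hand_eye"])
    else: c2w=np.linalg.inv(np.array(im["view"]))
    return im["pixels"],K,c2w
def onz(uv,K,c2w,z):
    d=c2w[:3,:3]@np.linalg.solve(K,[uv[0],uv[1],1.]); o=c2w[:3,3]
    return o+d*(z-o[2])/d[2]
def proj(p,K,c2w):
    q=np.linalg.inv(c2w)@np.append(p,1); u=K@q[:3]; return u[:2]/u[2]
E
python3 - <<'E'
from h import *
o=ctrl.get_obs();print({k:np.round(v,3) for k,v in o.items()})
for n in("top","side"):
    px,K,c=cam(n);cv2.imwrite(f"pics/{n}0.png",px);print(n,c.round(1).tolist(),K[0,0])
    for l,z in(("ring_blue",10),("ring_orange",10),("ring_a",10),("vial_blue",10),("vial_orange",10),("sample_1",0),("lock_grip",111),("comb",81),("carrier",0),("reagent_jar",0),("petri_dish",0),("probe",0)):
        print(l,[(round(d["score"],2),np.round(d["xy"]).tolist(),onz(d["xy"],K,c,z)[:2].round(1).tolist()) for d in ctrl.pinpoint(l,n)])
E
```

```text
{'t': np.float64(0.0), 'qpos': array([-1.252,  0.424,  1.631, -0.   ,  1.089, -0.019]), 'qvel': array([-0.001,  0.   ,  0.   , -0.001,  0.001,  0.   ]), 'joint_torque': array([-1.0000e-03, -5.4462e+01, -2.7367e+01,  6.4000e-02,  2.3000e-02,
       -0.0000e+00]), 'ee_pos': array([ 206.997, -589.134,  221.893]), 'orientation': array([-3.095, -0.528,  0.   ]), 'ft_force': array([-0.038,  0.008,  0.586]), 'moment': array([-0.009,  0.015,  0.002]), 'grasp_force': np.float64(0.0), 'width': np.float64(87.686)}
top [[0.0, -1.0, 0.1, 480.9], [-1.0, -0.0, 0.0, -4.3], [-0.0, -0.1, -1.0, 1263.0], [0.0, 0.0, 0.0, 1.0]] 509.1886802240635
ring_blue [(0.6, [262.0, 238.0], [535.9, 158.0]), (0.54, [314.0, 241.0], [530.2, 30.8])]
ring_orange [(0.53, [287.0, 240.0], [532.3, 96.5])]
ring_a [(0.59, [240.0, 238.0], [534.3, 213.3]), (0.56, [311.0, 239.0], [534.0, 36.5]), (0.54, [190.0, 231.0], [549.4, 337.7]), (0.44, [218.0, 235.0], [540.6, 267.1])]
vial_blue [(0.46, [287.0, 235.0], [544.6, 95.9])]
vial_orange [(0.63, [264.0, 237.0], [536.6, 152.4])]
sample_1 [(0.69, [403.0, 281.0], [436.7, -188.7]), (0.56,
[... 1074 characters left out ...]
, [325.0, 289.0], [534.9, 214.3])]
sample_1 [(0.75, [337.0, 192.0], [608.6, -191.8]), (0.64, [388.0, 178.0], [472.2, -321.8]), (0.52, [388.0, 202.0], [452.6, -181.2])]
lock_grip [(0.61, [317.0, 192.0], [615.7, 1.4])]
comb [(0.87, [320.0, 239.0], [568.4, 140.2]), (0.44, [390.0, 201.0], [440.5, -57.4]), (0.43, [322.0, 288.0], [521.8, 281.0])]
carrier [(0.68, [335.0, 256.0], [542.9, 94.7]), (0.61, [325.0, 284.0], [541.7, 188.8])]
reagent_jar [(0.92, [299.0, 177.0], [753.7, -250.8]), (0.28, [332.0, 271.0], [538.5, 146.4]), (0.26, [263.0, 217.0], [774.1, -8.9])]
petri_dish [(0.58, [266.0, 220.0], [760.5, 1.6])]
probe [(0.71, [234.0, 278.0], [740.7, 229.2]), (0.68, [300.0, 331.0], [553.9, 322.6])]
```

Run:
```python
import cv2
a=cv2.imread("pics/top0.png")[120:310,160:500]
cv2.imwrite("pics/top0c.png",cv2.resize(a,(800,447),interpolation=cv2.INTER_CUBIC))
```

```text
(no output)
```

View pics/top0c.png

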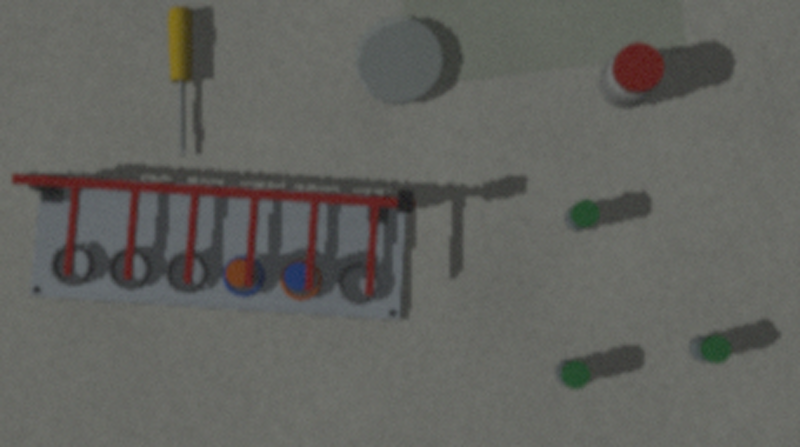

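View pics/side0.png

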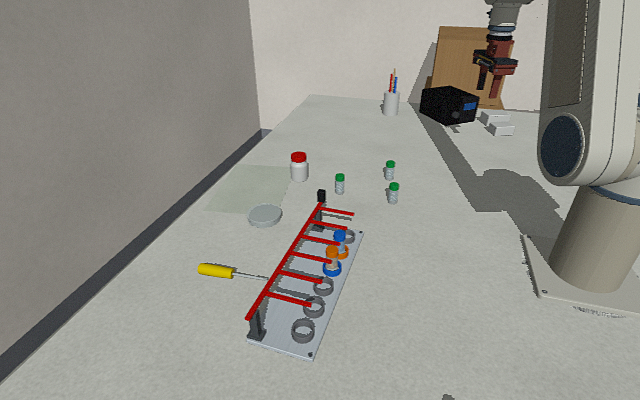

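Top view: the carrier is yawed about -3.6°. The order of rings from the grip end (right) is grey, orange (holding the blue vial), blue (holding the orange vial), then three grey. There are three green vials, at about (403,281), (460,269) and (405,213) px, and the comb is partly closed. The side view agrees. I'll move the wrist camera over the carrier.

>>> apply_moves(targets=[[1,[0.2,0,-0.9],[0,0,0.064]],[1,[0.2,0,-0.9],[0,0,0.064]],[1,[0.2,-0.5,-0.9],[0,0,0.064]],[1,[0.2,-1,-0.7],[0,0,0.064]],[1,[0.25,-1,0],[0,0,0]],[1,[0.25,-1,0],[0,0,0]],[1,[0.25,-1,0],[0,0,0]],[1,[0.25,-1,0],[0,0,0]]])

```text
t: 2.3
ee_pos: [303.9, -309.6, 392.9]
orientation: [3.14, -0.102, 0.001]
ft_force: [0.2, 0.6, -0.3]
width: 88.0
grasp_force: 0.0
```

>>> apply_moves(targets=[[1,[0.25,-1,0],[0,0,0]],[1,[0.25,-1,0],[0,0,0]],[1,[0.3,-1,0],[0,0,0]],[1,[0.3,-1,0],[0,0,0]],[1,[0.3,-1,0],[0,0,0]],[1,[0.3,-1,0],[0,0,0]],[1,[0.3,-1,0],[0,0,0]],[1,[0,0,0],[0,0,0]]])

```text
t: 3.3
ee_pos: [426.6, 34.4, 392.6]
orientation: [-3.14, 0.093, -0.0]
ft_force: [0.3, -0.7, -0.7]
width: 88.1
grasp_force: 0.0
```

Run:
```python
from h import *
o=ctrl.get_obs();print(o["ee_pos"].round(1),o["orientation"].round(3),o["qpos"].round(2),o["t"])
px,K,c=cam("wrist");cv2.imwrite("pics/w1.png",px);print(np.array(ctrl.get_image("wrist")["hand_eye"]).round(2).tolist(),K[0,0])
for l,z in(("ring_blue",10),("ring_orange",10),("ring_a",10),("vial_blue",10),("vial_orange",10),("lock_grip",111),("comb",81)):
    print(l,[(round(d["score"],2),np.round(d["xy"]).tolist(),onz(d["xy"],K,c,z)[:2].round(1).tolist()) for d in ctrl.pinpoint(l,"wrist")])
```

```text
[426.6  34.4 392.6] [-3.14   0.093 -0.   ] [ 0.05 -0.06  1.83  0.    1.37  1.68] 3.3
[[0.0, -0.96, -0.28, 77.51], [1.0, -0.0, 0.0, -0.88], [-0.0, -0.28, 0.96, -162.65], [0.0, 0.0, 0.0, 1.0]] 321.90801902375046
ring_blue [(0.63, [235.0, 80.0], [543.2, 153.9])]
ring_orange [(0.73, [227.0, 58.0], [576.4, 161.9]), (0.56, [270.0, 79.0], [541.4, 97.6])]
ring_a [(0.7, [341.0, 8.0], [636.3, -19.5]), (0.66, [199.0, 84.0], [540.6, 212.2]), (0.6, [119.0, 88.0], [542.0, 341.3]), (0.57, [307.0, 85.0], [529.7, 39.0])]
vial_blue [(0.51, [267.0, 80.0], [540.5, 102.3])]
vial_orange [(0.87, [234.0, 82.0], [540.9, 155.9]), (0.35, [268.0, 80.0], [539.8, 101.8])]
lock_grip [(0.58, [344.0, 8.0], [610.7, -13.0])]
comb [(0.62, [228.0, 57.0], [568.7, 143.6]), (0.53, [213.0, 84.0], [534.5, 169.4])]
```

View pics/w1.png

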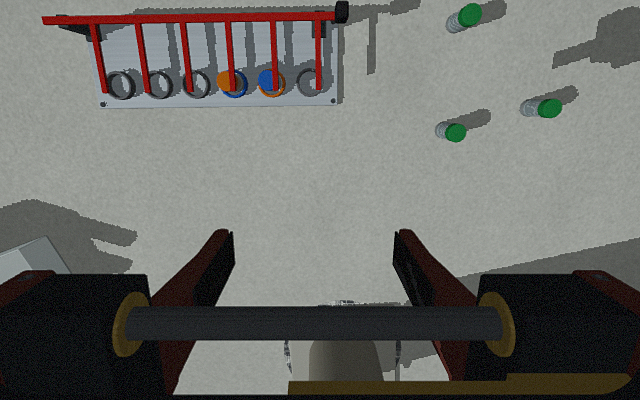

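The wrist image shows the carrier at the top edge, with rings at rows of about 83 px. I'll move over it for a better view.

>>> apply_moves(targets=[[1,[0.9,-0.5,0.4],[0,0,0]],[1,[0.9,-0.5,0.4],[0,0,0]],[1,[0.9,-0.4,0.4],[0,0,0]],[1,[0,0,0],[0,0,0]],[1,[0,0,0],[0,0,0]]])

```text
t: 4.38
ee_pos: [564.7, 92.3, 332.6]
orientation: [3.14, -0.102, -0.002]
ft_force: [-0.5, 0.2, -0.1]
width: 87.8
grasp_force: 0.0
```

```bash
cat > fit.py <<'E'
from h import *
from scipy.optimize import least_squares
def fit(views):
    # model: x,y,yaw,q ; ring origins, grip, colour features
    ys=[-150,-90,-30,30,90,150]
    obs=[]
    x0=np.array([539,126,-.062,.5])
    def W(p,lx,ly,z):
        c,s=np.cos(p[2]),np.sin(p[2]); return np.array([p[0]+c*lx-s*ly,p[1]+s*lx+c*ly,z])
    for n in views:
        px,K,c=cam(n)
        for lab,i in(("ring_blue",2),("ring_orange",1),("ring_a",None)):
            for d in ctrl.pinpoint(lab,n):
                w=onz(d["xy"],K,c,10)
                k=min(range(6),key=lambda k:np.linalg.norm(W(x0,0,ys[k],10)-w))
                if np.linalg.norm(W(x0,0,ys[k],10)-w)<15: obs.append((n,K,c,d["xy"],0,ys[k],10,0))
        for d in ctrl.pinpoint("lock_grip",n)[:1]: obs.append((n,K,c,d["xy"],80,-210,111,30))
    f=lambda p:np.concatenate([proj(W(p,o[4],o[5]+o[7]*p[3],o[6]),o[1],o[2])-o[3] for o in obs])
    r=least_squares(f,x0,loss="soft_l1")
    res=f(r.x).reshape(-1,2)
    for o,e in zip(obs,res): print(o[0],o[5],e.round(1))
    return r.x,W
E
python3 - <<'E'
from fit import *
o=ctrl.get_obs();print(o["ee_pos"].round(1),o["orientation"].round(3),o["t"])
p,W=fit(["wrist","top","side"]);print(p)
px,K,c=cam("wrist")
im=px.copy()
def line(a,b,col): cv2.line(im,*[tuple(int(v) for v in np.round(proj(W(p,*t),K,c))) for t in(a,b)],col,1)
for a,b in(((-65,-195,10),(-65,195,10)),((65,-195,10),(65,195,10)),((-65,-195,10),(65,-195,10)),((-65,195,10),(65,195,10))): line(a,b,(0,255,0))
for y in range(-150,151,60): line((-21,y,25),(21,y,25),(255,255,0)); line((0,y-21,25),(0,y+21,25),(255,255,0))
for k in range(6): y=-180+60*k+30*p[3]; line((-13,y,81),(77,y,81),(255,255,255))
cv2.imwrite("pics/w2.png",im)
E
```

```text
[564.7  92.3 332.6] [ 3.14e+00 -1.02e-01 -2.00e-03] 4.375
wrist -90 [ 0.4 -3.5]
wrist 30 [-2.8  4.5]
wrist -30 [ 2.4 -0.7]
wrist 90 [-1.3 -0.5]
wrist 150 [ 1.2 -0.4]
wrist -90 [-0.1 -0.9]
wrist -210 [0.2 0.9]
top 30 [-0.8 -0.2]
top -30 [ 0.6 -0.5]
top 30 [-0.3  0.7]
top -90 [-1.5  0.6]
top -210 [-0.2 -2.1]
side 30 [ 2.5 -0.6]
side 90 [-1.2 -2.8]
side -30 [1.1 0.2]
side 90 [1.7 0.3]
side -90 [-2.1  1.9]
side 30 [ 0.5 -0.2]
side -210 [3.3 1.7]
[ 5.36125515e+02  1.24868495e+02 -3.52102270e-02  2.47990486e+00]
```

View pics/w2.png

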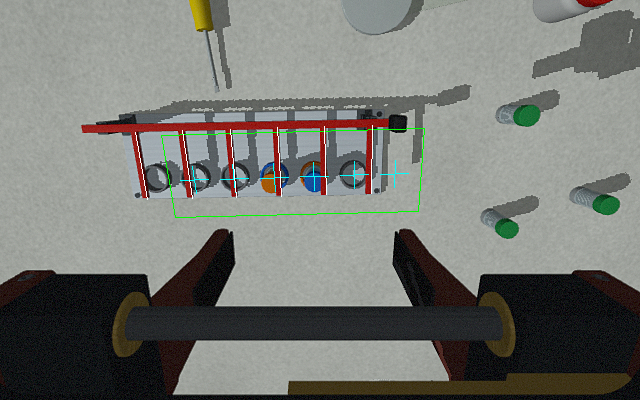

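The overlay is off by one ring, because my initial guess should have been y≈186. I'll refit, adding the hard edges (plate corners) as a check.

```bash
sed -i 's/539,126,-.062/539,186,-.062/' fit.py
python3 - <<'E'
from fit import *
p,W=fit(["wrist","top","side"]);print(p)
px,K,c=cam("wrist")
im=cv2.resize(px[90:250,100:440],None,fx=2.35,fy=2.35,interpolation=cv2.INTER_CUBIC)
def line(a,b,col): cv2.line(im,*[tuple(int(v) for v in np.round((proj(W(p,*t),K,c)-[100,90]+.5)*2.35)) for t in(a,b)],col,1)
for a,b in(((-65,-195,10),(-65,195,10)),((65,-195,10),(65,195,10)),((-65,-195,10),(65,-195,10)),((-65,195,10),(65,195,10))): line(a,b,(0,255,0))
for y in range(-150,151,60): line((-21,y,25),(21,y,25),(255,255,0)); line((0,y-21,25),(0,y+21,25),(255,255,0))
for k in range(6): y=-180+60*k+30*p[3]; line((-13,y,81),(77,y,81),(255,255,255))
g=-210+30*p[3]
for a,b in((-10,-8),(10,-8)),((10,-8),(10,8)),((10,8),(-10,8)),((-10,8),(-10,-8)): line((80+a[0],g+a[1],111),(80+b[0],g+b[1],111),(0,255,255)) if 0 else None
for a,b in(((-10,-8),(10,-8)),((10,-8),(10,8)),((10,8),(-10,8)),((-10,8),(-10,-8))): line((80+a[0],g+a[1],111),(80+b[0],g+b[1],111),(0,255,255))
cv2.imwrite("pics/w3.png",im)
E
```

```text
wrist -30 [-4.   2.2]
wrist -90 [0.4 1.1]
wrist -150 [ 0.8 -1.6]
wrist 30 [-3.2 -4.9]
wrist 150 [ 2.3 -0.2]
wrist 90 [4.7 1.4]
wrist -30 [-1.3 -0.1]
wrist -210 [0.2 1.3]
top -30 [-1.6 -0.7]
top -90 [ 1.9 -0.2]
top 30 [-0.9 -1.3]
top 150 [-0.   0.1]
top -150 [ 0.6 -0.6]
top -210 [-2.9 -2.4]
side -30 [-0.4 -1.9]
side -90 [0.3 2.5]
side 90 [ 1.  -4.7]
side -150 [-2.9  2.1]
side 150 [-1.5  2.9]
side 30 [ 1.5 -2.2]
side -210 [ 4.  -1.3]
[ 5.39215590e+02  1.83930194e+02 -5.27587683e-02  5.88996918e-01]
```

View pics/w3.png

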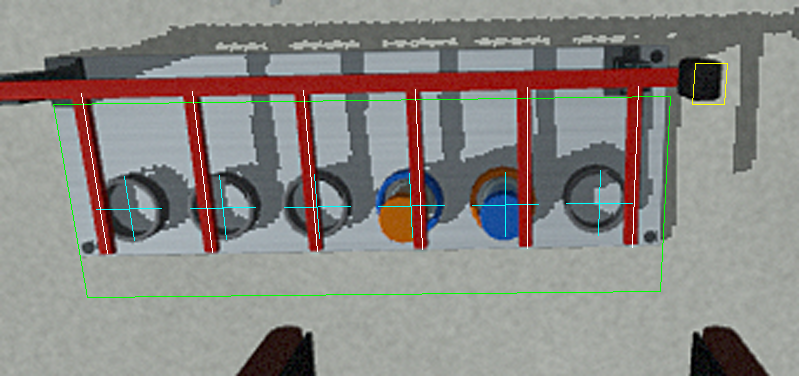

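The fit agrees with the rings and bars to about 1 px, with the comb at about 18 mm. I'll go to the grip.

>>> apply_moves(targets=[[0.3,[0.3,0.6,0],[0,0,-0.008]],[0.3,[0.3,0.6,0.5],[0,0,0]],[0.3,[0.3,0.6,0.9],[0,0,0]],[0.3,[0.12,0.23,0.9],[0,0,0]],[0.3,[0,0,0.9],[0,0,0]],[0.3,[0,0,0.9],[0,0,0]],[0.3,[0,0,0.6],[0,0,0]],[0.3,[0,0,0.2],[0,0,0]]])

```text
t: 6.98
ee_pos: [609.4, -11.3, 85.7]
orientation: [-3.14, 0.081, 0.005]
ft_force: [0.2, 0.3, 0.8]
width: 57.1
grasp_force: 0.0
```

>>> apply_moves(targets=[[0.3,[0,0,0],[0,0,0]],[-1,[0,0,0],[0,0,0]],[-1,[0,0,0],[0,0,0]],[-1,[0,0,0],[0,0,0]],[-1,[0,0,0],[0,0,0]]])

```text
t: 7.6
ee_pos: [610.7, -11.3, 88.1]
orientation: [3.141, -0.081, 0.001]
ft_force: [-0.7, -0.5, 0.2]
width: 20.7
grasp_force: 0.0
```

>>> apply_moves(targets=[[-1,[0,0,0],[0,0,0]],[-1,[0,0,0],[0,0,0]],[-1,[0,0.08,0],[0,0,0]],[-1,[0,0.09,0],[0,0,0]],[-1,[0,0.09,0],[0,0,0]],[-1,[0,0,0],[0,0,0]]])

```text
t: 8.35
ee_pos: [610.1, -25.0, 87.9]
orientation: [3.14, -0.082, 0.001]
ft_force: [-0.7, -0.9, 5.0]
width: 15.8
grasp_force: 30.0
```

Run:
```python
from h import *
o=ctrl.get_obs();print({k:np.round(v,3) for k,v in o.items() if k in("ee_pos","ft_force","width","grasp_force","t")})
```

```text
{'t': np.float64(8.35), 'ee_pos': array([610.064, -25.045,  87.881]), 'ft_force': array([-0.746, -0.913,  5.008]), 'grasp_force': np.float64(30.002), 'width': np.float64(15.77)}
```

>>> apply_moves(targets=[[-1,[0,0.05,0],[0,0,0]],[-1,[0,0.05,0],[0,0,0]],[-1,[0,0,0],[0,0,0]]])

```text
t: 8.72
ee_pos: [609.9, -29.0, 87.9]
orientation: [-3.14, 0.082, -0.001]
ft_force: [-0.3, 3.2, 5.9]
width: 15.7
grasp_force: 30.0
```

>>> apply_moves(targets=[[-1,[0,0.04,0],[0,0,0]],[-1,[0,0,0],[0,0,0]]])

```text
t: 8.98
ee_pos: [609.8, -29.1, 87.8]
orientation: [-3.138, 0.082, -0.001]
ft_force: [0.5, 11.8, 4.6]
width: 15.7
grasp_force: 30.0
```

The comb is at its open end stop (11.8 N). Releasing, rising, turning 90° and going above the blue vial.

>>> apply_moves(targets=[[0.3,[0,0,0],[0,0,0]],[0.6,[0,0,0],[0,0,0]],[0.6,[0,0,-0.4],[0,0,0]],[1,[0,0,-0.8],[0,0,-0.112]],[1,[0,0,-0.8],[0,0,-0.112]],[1,[0,0,-0.5],[0,0,-0.111]],[1,[0,0,0],[0,0,-0.111]],[1,[0,0,0],[0,0,-0.111]]])

```text
t: 9.98
ee_pos: [609.9, -31.7, 214.7]
orientation: [2.875, 1.264, 0.003]
ft_force: [0.3, -0.4, 1.0]
width: 87.4
grasp_force: 0.0
```

>>> apply_moves(targets=[[1,[0,0,0],[0,0,-0.111]],[1,[0,0,0],[0,0,-0.111]],[1,[0,0,0],[0,0,-0.111]],[1,[0,0,0],[0,0,-0.11]],[1,[0.9,-0.6,0],[0,0,0]],[1,[0.9,-0.6,0],[0,0,0]],[1,[0.6,-0.44,0],[0,0,0]],[1,[0,0,0],[0,0,0]]])

```text
t: 10.98
ee_pos: [532.8, 94.2, 213.9]
orientation: [2.275, 2.166, 0.001]
ft_force: [0.9, 0.0, 0.2]
width: 88.0
grasp_force: 0.0
```

```bash
cat > look.py <<'E'
from h import *
import sys
# look.py label z : list wrist pinpoints/top-disc centres, and offsets in the tool axes from TCP
def offs(w):
    o=ctrl.get_obs();M=R.from_rotvec(o["orientation"]).as_matrix();return (M.T@(np.array([w[0],w[1],o["ee_pos"][2]])-o["ee_pos"]))[:2]/50
HSV={"vial_blue":((100,120,40),(128,255,255)),"vial_orange":((5,140,60),(22,255,255)),"sample_1":((45,90,30),(85,255,255))}
def caps(label,cams,zcap):
    out=[]
    for n in cams:
        px,K,c=cam(n);hsv=cv2.cvtColor(cv2.GaussianBlur(px,(3,3),0),cv2.COLOR_BGR2HSV)
        for d in ctrl.masks_of(label,n):
            if d["score"]<.4: continue
            m=d["region"]&(cv2.inRange(hsv,*HSV[label])>0)
            # solve: project cap cylinder mean silhouette by matching centroid
            if m.sum()<15: continue
            ij=np.argwhere(m); cen=ij.mean(0)[::-1]
            # iterate: synth mask of cap (z zcap-15..zcap, r14) centroid -> match
            w=onz(cen,K,c,zcap)[:2]
            for _ in range(6):
                t=np.linspace(0,2*np.pi,40)
                P=np.array([[w[0]+14*np.cos(a),w[1]+14*np.sin(a),z] for z in(zcap-15,zcap) for a in t])
                h=cv2.convexHull(np.array([proj(q,K,c) for q in P],np.float32));mm=cv2.moments(h)
                e=cen-np.array([mm["m10"],mm["m01"]])/mm["m00"]
                w=w+(onz(cen,K,c,zcap)-onz(cen-e,K,c,zcap))[:2]
            out.append((n,round(d["score"],2),w.round(1).tolist(),int(m.sum()),round(float(mm["m00"])),offs(w).round(2).tolist()))
    return out
E
python3 - <<'E'
from look import *
o=ctrl.get_obs();print(o["ee_pos"].round(1),o["orientation"].round(3),o["t"])
for l in("vial_blue","vial_orange"):
    for r in caps(l,["wrist","top"],70): print(l,r)
for r in caps("sample_1",["top","wrist"],60): print(r)
px,K,c=cam("wrist");cv2.imwrite("pics/w4.png",px)
E
```

```text
[532.8  94.2 213.9] [2.275e+00 2.166e+00 1.000e-03] 10.975
vial_blue ('wrist', 0.94, [536.7, 94.8], 651, 693, [0.05, 0.04])
vial_orange ('wrist', 0.95, [539.0, 153.6], 694, 735, [1.24, 0.03])
('top', 0.65, [444.9, -184.2], 86, 125, [-5.62, -1.49])
('top', 0.59, [473.2, -323.1], 92, 133, [-8.36, -0.78])
('wrist', 0.92, [446.6, -174.5], 219, 529, [-5.42, -1.47])
```

View pics/w4.png

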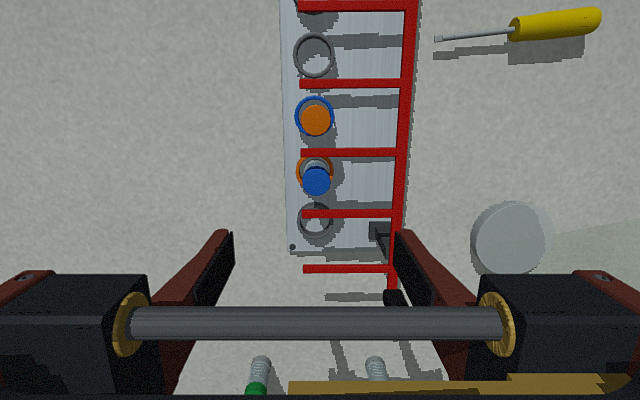

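The wrist view shows the blue cap at (316,180), the orange cap at (314,120), and empty grey rings at (315,220) and (315,55). I'll refine the carrier pose from the grey rings.

Run:
```python
from look import *
px,K,c=cam("wrist")
a=-.0528
for d in ctrl.masks_of("ring_a","wrist")+ctrl.masks_of("ring_blue","wrist")+ctrl.masks_of("ring_orange","wrist"):
    m=d["region"].astype(np.uint8);h=cv2.convexHull(cv2.findNonZero(m)).reshape(-1,2).astype(float)
    # fit outer silhouette: hull of two circles r21.5 at z 10..25, match bbox centre
    l,t,r,b=h[:,0].min(),h[:,1].min(),h[:,0].max(),h[:,1].max()
    cen=np.array([(l+r)/2,(t+b)/2]);w=onz(cen,K,c,20)[:2]
    for _ in range(6):
        P=np.array([proj([w[0]+21.5*np.cos(q),w[1]+21.5*np.sin(q),z],K,c) for z in(10,25) for q in np.linspace(0,6.283,60)])
        e=cen-(P.min(0)+P.max(0))/2; w=w+(onz(cen,K,c,20)-onz(cen-e,K,c,20))[:2]
    sz=P.max(0)-P.min(0)
    print(round(d["score"],2),cen,w.round(1),"size",(r-l+1,b-t+1),sz.round(1))
for ly in range(-150,151,60): print(ly,round(539.2-ly*np.sin(a),1),round(184.8+ly*np.cos(a),1))
```

```text
0.97 [315. 220.] [532.9  35.4] size (np.float64(37.0), np.float64(37.0)) [37.  38.5]
0.79 [313.5  55. ] [540.5 214.9] size (np.float64(42.0), np.float64(47.0)) [42.8 47.3]
0.39 [306.    6.5] [535.5 259.3] size (np.float64(25.0), np.float64(14.0)) [44.5 53.2]
0.91 [314.  115.5] [537.9 155.5] size (np.float64(41.0), np.float64(40.0)) [40.7 41.9]
0.54 [314.5 169.5] [535.4  96.3] size (np.float64(38.0), np.float64(26.0)) [38.8 40. ]
-150 531.3 35.0
-90 534.5 94.9
-30 537.6 154.8
30 540.8 214.8
90 543.9 274.7
150 547.1 334.6
```

>>> apply_moves(targets=[[1,[0.05,0.04,0.9],[0,0,0]],[1,[0,0,0.9],[0,0,0]],[1,[0,0,0.9],[0,0,0]],[1,[0,0,0.6],[0,0,0]],[1,[0,0,0.26],[0,0,0]],[1,[0,0,0],[0,0,0]],[-1,[0,0,0],[0,0,0]],[-1,[0,0,0],[0,0,0]]])

```text
t: 12.82
ee_pos: [536.9, 95.4, 35.9]
orientation: [2.277, 2.162, 0.003]
ft_force: [-0.7, -0.2, 0.0]
width: 71.4
grasp_force: 0.0
```

>>> apply_moves(targets=[[-1,[0,0,0],[0,0,0]],[-1,[0,0,0],[0,0,0]],[-1,[0,0,0],[0,0,0]],[-1,[0,0,0],[0,0,0]]])

```text
t: 13.32
ee_pos: [535.9, 95.2, 34.7]
orientation: [-2.278, -2.163, 0.0]
ft_force: [-0.4, -0.9, -0.0]
width: 31.5
grasp_force: 0.0
```

>>> apply_moves(targets=[[-1,[0,0,0],[0,0,0]],[-1,[0,0,0],[0,0,0]],[-1,[0,0,-0.3],[0,0,0]],[-1,[0,0,-0.8],[0,0,0]],[-1,[0,0,-0.9],[0,0,0]],[-1,[0.2,0,0],[0,0,0]],[-1,[0.7,0,0],[0,0,0]],[-1,[0.8,0,0],[0,0,0]]])

```text
t: 14.32
ee_pos: [539.8, 180.7, 134.3]
orientation: [-2.279, -2.162, 0.001]
ft_force: [1.2, 0.5, 0.7]
width: 27.8
grasp_force: 30.0
```

>>> apply_moves(targets=[[-1,[0.55,0,0],[0,0,0]],[-1,[0.14,0,0],[0,0,0]],[-1,[0,0,0],[0,0,0]]])

```text
t: 14.7
ee_pos: [541.6, 214.4, 134.1]
orientation: [-2.277, -2.164, 0.002]
ft_force: [-0.5, -0.6, -1.0]
width: 27.4
grasp_force: 30.0
```

```bash
cat >> look.py <<'E'
A=-.05
def ring(ly): return np.array([539.7-ly*np.sin(A),184.8+ly*np.cos(A)])
E
python3 - <<'E'
from look import *
o=ctrl.get_obs();print(o["ee_pos"].round(1),o["width"],o["grasp_force"],o["t"])
z=o["ee_pos"][2]+34
print(offs(ring(30)).round(3), caps("vial_blue",["wrist"],z))
px,K,c=cam("wrist");cv2.imwrite("pics/w5.png",px)
E
```

```text
[541.6 214.4 134.1] 27.396297747680276 29.993365108966827 14.7
[ 0.007 -0.007] [('wrist', 0.68, [541.5, 213.6], 3200, 3402, [0.0, -0.0])]
```

View pics/w5.png

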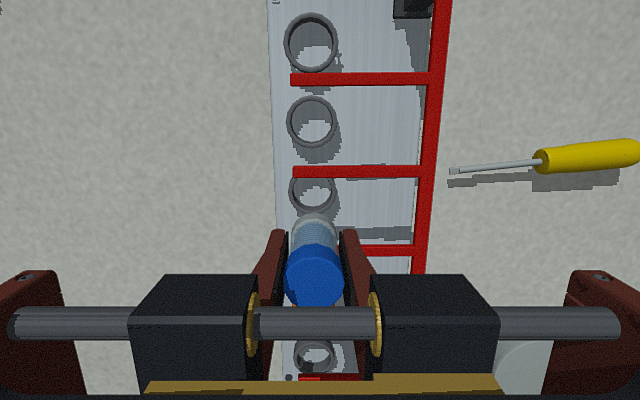

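The vial is held upright and centred over the ring at +30. Lowering.

>>> apply_moves(targets=[[-1,[0,0,0.6],[0,0,0]],[-1,[0,0,0.6],[0,0,0]],[-1,[0,0,0.3],[0,0,0]],[-1,[0,0,0.2],[0,0,0]],[-1,[0,0,0.15],[0,0,0]],[-1,[0,0,0.1],[0,0,0]],[-1,[0,0,0.03],[0,0,0]],[-1,[0,0,0],[0,0,0]]])

```text
t: 15.85
ee_pos: [542.3, 214.6, 35.9]
orientation: [2.278, 2.163, 0.001]
ft_force: [-0.7, 0.6, -0.8]
width: 27.9
grasp_force: 30.0
```

>>> apply_moves(targets=[[0,[0,0,0.02],[0,0,0]],[0.5,[0,0,0],[0,0,0]],[0.5,[0,0,0],[0,0,0]],[1,[0,0,-0.6],[0,0,0]],[1,[0,0,-0.9],[0,0,0]],[1,[-0.5,0,-0.9],[0,0,0]],[1,[-0.7,0,-0.1],[0,0,0]],[1,[0,0,0],[0,0,0]]])

```text
t: 16.85
ee_pos: [539.2, 153.2, 160.7]
orientation: [2.28, 2.16, 0.002]
ft_force: [-0.4, 0.2, 0.4]
width: 88.1
grasp_force: 0.0
```

Run:
```python
from look import *
o=ctrl.get_obs();print(o["ee_pos"].round(1),o["width"],o["t"])
print(caps("vial_orange",["wrist"],70),caps("vial_blue",["wrist"],70),ring(30),ring(-30))
```

```text
[539.2 153.2 160.7] 88.06213864245086 16.85
[('wrist', 0.87, [539.0, 153.5], 920, 992, [-0.02, 0.0])] [('wrist', 0.74, [542.6, 214.2], 1058, 1067, [1.18, 0.01])] [541.19937508 214.76250781] [538.20062492 154.83749219]
```

>>> apply_moves(targets=[[1,[0.0,0.0,0.8],[0,0,0]],[1,[0,0,0.8],[0,0,0]],[1,[0,0,0.6],[0,0,0]],[1,[0,0,0.3],[0,0,0]],[0.6,[0,0,0],[0,0,0]],[-1,[0,0,0],[0,0,0]],[-1,[0,0,0],[0,0,0]],[-1,[0,0,0],[0,0,0]]])

```text
t: 18.05
ee_pos: [539.6, 154.7, 35.5]
orientation: [2.278, 2.163, 0.002]
ft_force: [-0.5, 0.1, 0.9]
width: 51.5
grasp_force: 0.0
```

>>> apply_moves(targets=[[-1,[0,0,0],[0,0,0]],[-1,[0,0,0],[0,0,0]],[-1,[0,0,0],[0,0,0]],[-1,[0,0,0],[0,0,0]],[-1,[0,0,0],[0,0,0]]])

```text
t: 18.68
ee_pos: [539.1, 154.6, 34.8]
orientation: [2.278, 2.163, 0.0]
ft_force: [-0.2, -0.6, 1.9]
width: 27.5
grasp_force: 30.0
```

>>> apply_moves(targets=[[-1,[0,0,-0.3],[0,0,0]],[-1,[0,0,-0.8],[0,0,0]],[-1,[0,0,-0.9],[0,0,0]],[-1,[-0.4,-0.02,0],[0,0,0]],[-1,[-0.6,0,0],[0,0,0]],[-1,[-0.18,0,0],[0,0,0]],[-1,[0,0,0],[0,0,0]]])

```text
t: 19.55
ee_pos: [534.5, 95.0, 134.1]
orientation: [-2.279, -2.161, 0.001]
ft_force: [0.8, 0.4, -0.8]
width: 27.2
grasp_force: 30.0
```

Run:
```python
from look import *
o=ctrl.get_obs();print(o["ee_pos"].round(1),o["width"],o["t"])
print(caps("vial_orange",["wrist"],o["ee_pos"][2]+34),ring(-90),offs(ring(-90)))
```

```text
[534.5  95.  134.1] 27.231004732121605 19.55
[('wrist', 0.75, [534.4, 93.8], 3122, 3399, [-0.04, -0.01])] [535.20187477  94.91247656] [-0.02025931  0.00841077]
```

>>> apply_moves(targets=[[-1,[0.01,0.01,0.6],[0,0,0]],[-1,[0,0,0.6],[0,0,0]],[-1,[0,0,0.3],[0,0,0]],[-1,[0,0,0.2],[0,0,0]],[-1,[0,0,0.15],[0,0,0]],[-1,[0,0,0.1],[0,0,0]],[-1,[0,0,0.03],[0,0,0]],[-1,[0,0,0],[0,0,0]]])

```text
t: 20.65
ee_pos: [535.7, 96.2, 35.9]
orientation: [2.278, 2.163, 0.001]
ft_force: [0.1, 0.8, -0.5]
width: 27.4
grasp_force: 30.0
```

>>> apply_moves(targets=[[0,[0,0,0.02],[0,0,0]],[0.5,[0,0,0],[0,0,0]],[0.5,[0,0,0],[0,0,0]],[1,[0,0,-0.6],[0,0,0]],[1,[0,0,-0.9],[0,0,0]],[1,[0.8,0.02,-0.9],[0,0,0]],[1,[0.8,0,-0.1],[0,0,0]],[1,[0.8,0,0],[0,0,0]]])

```text
t: 21.65
ee_pos: [543.4, 217.3, 161.2]
orientation: [2.278, 2.162, 0.004]
ft_force: [1.0, -1.1, -0.4]
width: 88.1
grasp_force: 0.0
```

Run:
```python
from look import *
o=ctrl.get_obs();print(o["ee_pos"].round(1),o["width"],o["t"])
print(caps("vial_orange",["wrist","side"],70),caps("vial_blue",["wrist"],70))
```

```text
[543.4 217.3 161.2] 88.08237498846897 21.65
[('side', 0.59, [536.4, 89.3], 53, 134, [-2.54, 0.01])] [('wrist', 0.61, [542.6, 214.1], 966, 999, [-0.02, 0.01])]
```

>>> apply_moves(targets=[[1,[-0.04,0.0,0.8],[0,0,0]],[1,[0,0,0.8],[0,0,0]],[1,[0,0,0.6],[0,0,0]],[1,[0,0,0.3],[0,0,0]],[0.6,[0,0,0],[0,0,0]],[-1,[0,0,0],[0,0,0]],[-1,[0,0,0],[0,0,0]],[-1,[0,0,0],[0,0,0]]])

```text
t: 22.95
ee_pos: [543.2, 214.2, 35.6]
orientation: [2.278, 2.163, 0.002]
ft_force: [-0.1, 0.5, 0.6]
width: 51.6
grasp_force: 0.0
```

>>> apply_moves(targets=[[-1,[0,0,0],[0,0,0]],[-1,[0,0,0],[0,0,0]],[-1,[0,0,0],[0,0,0]],[-1,[0,0,0],[0,0,0]],[-1,[0,0,0],[0,0,0]]])

```text
t: 23.58
ee_pos: [542.6, 214.1, 34.7]
orientation: [-2.278, -2.163, -0.0]
ft_force: [-0.2, 0.4, 2.6]
width: 27.8
grasp_force: 30.0
```

>>> apply_moves(targets=[[-1,[0,0,-0.3],[0,0,0]],[-1,[0,0,-0.8],[0,0,0]],[-1,[0,0,-0.9],[0,0,0]],[-1,[-0.4,-0.02,0],[0,0,0]],[-1,[-0.6,0,0],[0,0,0]],[-1,[-0.19,0,0],[0,0,0]],[-1,[0,0,0],[0,0,0]]])

```text
t: 24.45
ee_pos: [538.2, 154.0, 134.3]
orientation: [-2.279, -2.161, 0.001]
ft_force: [-0.2, 0.9, -0.4]
width: 27.5
grasp_force: 30.0
```

Run:
```python
from look import *
o=ctrl.get_obs();print(o["ee_pos"].round(1),o["width"],o["t"])
print(caps("vial_blue",["wrist"],o["ee_pos"][2]+34),ring(-30),offs(ring(-30)))
```

```text
[538.2 154.  134.3] 27.465729765459653 24.45
[('wrist', 0.6, [538.2, 153.6], 3234, 3405, [-0.03, -0.0])] [538.20062492 154.83749219] [-0.00277634 -0.00672692]
```

>>> apply_moves(targets=[[-1,[0.015,0,0.6],[0,0,0]],[-1,[0,0,0.6],[0,0,0]],[-1,[0,0,0.3],[0,0,0]],[-1,[0,0,0.2],[0,0,0]],[-1,[0,0,0.15],[0,0,0]],[-1,[0,0,0.1],[0,0,0]],[-1,[0,0,0.03],[0,0,0]],[-1,[0,0,0],[0,0,0]]])

```text
t: 25.55
ee_pos: [538.8, 155.4, 36.0]
orientation: [2.278, 2.163, 0.001]
ft_force: [0.2, 0.1, -0.6]
width: 27.8
grasp_force: 30.0
```

>>> apply_moves(targets=[[0,[0,0,0.02],[0,0,0]],[0.5,[0,0,0],[0,0,0]],[0.5,[0,0,0],[0,0,0]],[1,[0,0,-0.6],[0,0,0]],[1,[0,0,-0.9],[0,0,0]],[1,[-0.6,0,-0.9],[0,0,0]],[1,[-1,0,-0.8],[0,0,0]],[1,[-1,0,-0.8],[0,0,0]]])

```text
t: 26.55
ee_pos: [531.7, 26.9, 234.3]
orientation: [2.277, 2.164, 0.001]
ft_force: [0.6, -0.8, 0.7]
width: 88.0
grasp_force: 0.0
```

>>> apply_moves(targets=[[1,[-1,0,0],[0,0,0]],[1,[-1,0,0],[0,0,0]],[1,[-1,0,0],[0,0,0]],[1,[-1,0,0],[0,0,0]],[1,[-1,0,0],[0,0,0]],[1,[-1,0,0],[0,0,0]],[1,[0,0,0],[0,0,0]]])

```text
t: 27.42
ee_pos: [516.1, -274.6, 232.7]
orientation: [2.282, 2.158, -0.0]
ft_force: [0.2, 0.7, 0.3]
width: 87.5
grasp_force: 0.0
```

Run:
```python
from look import *
o=ctrl.get_obs();print(o["ee_pos"].round(1),o["orientation"].round(3),o["t"])
for l,z in(("sample_1",60),("vial_blue",70),("vial_orange",70)):
  for r in caps(l,["wrist","top","side"],z): print(l,r)
px,K,c=cam("wrist");cv2.imwrite("pics/w6.png",px)
```

```text
[ 516.1 -274.6  232.7] [ 2.282  2.158 -0.   ] 27.425
sample_1 ('wrist', 0.97, [444.7, -184.0], 688, 724, [1.67, -1.52])
sample_1 ('wrist', 0.82, [472.9, -322.9], 518, 568, [-1.07, -0.81])
sample_1 ('wrist', 0.8, [605.9, -193.0], 677, 735, [1.66, 1.71])
sample_1 ('top', 0.6, [445.1, -184.4], 88, 125, [1.65, -1.51])
sample_1 ('top', 0.52, [605.2, -193.8], 84, 122, [1.62, 1.7])
sample_1 ('side', 0.62, [470.7, -323.4], 58, 66, [-1.11, -0.86])
sample_1 ('side', 0.54, [604.0, -194.5], 63, 75, [1.6, 1.67])
sample_1 ('side', 0.5, [441.9, -183.3], 65, 84, [1.66, -1.58])
vial_blue ('side', 0.52, [536.5, 151.4], 99, 154, [8.46, -0.04])
vial_orange ('side', 0.64, [532.1, 92.0], 89, 135, [7.28, -0.06])
```

View pics/w6.png

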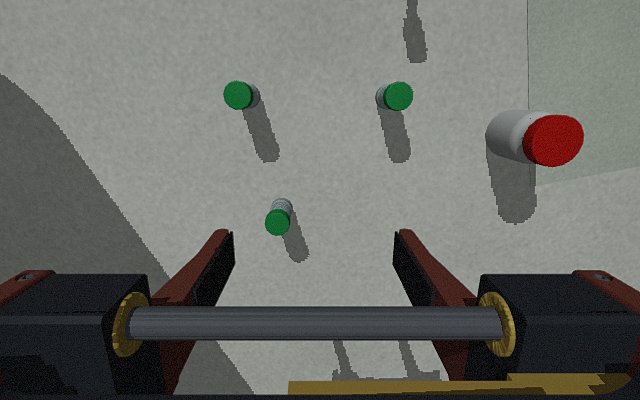

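Three green caps, at (238,95), (278,222) and (398,96) px, measured consistently by all cameras. Picking the one at (473,-323).

>>> apply_moves(targets=[[1,[-0.57,-0.41,0],[0,0,0]],[1,[-0.5,-0.4,0.4],[0,0,0]],[1,[0,0,0.9],[0,0,0]],[1,[0,0,0.9],[0,0,0]],[1,[0,0,0.9],[0,0,0]],[1,[0,0,0.7],[0,0,0]],[0.6,[0,0,0.4],[0,0,0]],[0.6,[0,0,0],[0,0,0]]])

```text
t: 29.38
ee_pos: [472.7, -322.6, 21.8]
orientation: [-2.277, -2.162, 0.001]
ft_force: [0.2, 0.4, 0.4]
width: 72.1
grasp_force: 0.0
```

>>> apply_moves(targets=[[-1,[0,0,0],[0,0,0]],[-1,[0,0,0],[0,0,0]],[-1,[0,0,0],[0,0,0]],[-1,[0,0,0],[0,0,0]],[-1,[0,0,0],[0,0,0]],[-1,[0,0,0],[0,0,0]],[-1,[0,0,0],[0,0,0]]])

```text
t: 30.25
ee_pos: [473.4, -323.0, 23.1]
orientation: [2.278, 2.163, 0.0]
ft_force: [-0.8, 0.6, 5.4]
width: 27.6
grasp_force: 30.0
```

>>> apply_moves(targets=[[-1,[0,0,-0.3],[0,0,0]],[-1,[0,0,-0.8],[0,0,0]],[-1,[0.3,0,-0.9],[0,0,0]],[-1,[0.8,0.1,-0.4],[0,0,0]],[-1,[0.9,0.1,0],[0,0,0]],[-1,[0.9,0.1,0],[0,0,0]],[-1,[0.9,0.1,0],[0,0,0]],[-1,[0.9,0.1,0],[0,0,0]]])

```text
t: 31.25
ee_pos: [510.4, -88.2, 143.5]
orientation: [2.278, 2.163, 0.001]
ft_force: [0.9, 0.2, -0.7]
width: 27.7
grasp_force: 30.0
```

>>> apply_moves(targets=[[-1,[0.9,0.1,0],[0,0,0]],[-1,[0.9,0.1,0],[0,0,0]],[-1,[0.5,0.1,0],[0,0,0]],[-1,[0.2,0,0],[0,0,0]],[-1,[0,0,0],[0,0,0]]])

```text
t: 31.88
ee_pos: [531.6, 34.5, 143.0]
orientation: [2.277, 2.164, -0.0]
ft_force: [0.1, -0.0, -0.8]
width: 27.4
grasp_force: 30.0
```

```bash
cat > chk.py <<'E'
from look import *
import sys
ly=float(sys.argv[1]);lab=sys.argv[2]
o=ctrl.get_obs();print(o["ee_pos"].round(1),o["width"].round(1),o["t"])
cs=caps(lab,["wrist"],o["ee_pos"][2]+37)
print("ring",ring(ly).round(1),"tcp->ring",offs(ring(ly)).round(3));[print(x) for x in cs]
print("vial->ring",(offs(ring(ly))-min([x[5] for x in cs],key=lambda e:np.hypot(*e))).round(3))
E
python3 chk.py -150 sample_1
```

```text
Traceback (most recent call last):
  File "chk.py", line 4, in <module>
    o=ctrl.get_obs();print(o["ee_pos"].round(1),o["width"].round(1),o["t"])
                                                ^^^^^^^^^^^^^^^^
AttributeError: 'float' object has no attribute 'round'
```

```bash
sed -i 's/o\["width"\].round(1)/o["width"]/' chk.py; python3 chk.py -150 sample_1
```

```text
[531.6  34.5 143. ] 27.37601849869455 31.875
ring [532.2  35. ] tcp->ring [0.027 0.012]
('wrist', 0.75, [531.7, 35.3], 3195, 3557, [0.03, 0.0])
vial->ring [-0.003  0.012]
```

>>> apply_moves(targets=[[-1,[0,0.01,0.6],[0,0,0]],[-1,[0,0,0.7],[0,0,0]],[-1,[0,0,0.4],[0,0,0]],[-1,[0,0,0.2],[0,0,0]],[-1,[0,0,0.15],[0,0,0]],[-1,[0,0,0.1],[0,0,0]],[-1,[0,0,0.03],[0,0,0]],[-1,[0,0,0],[0,0,0]]])

```text
t: 32.98
ee_pos: [532.6, 34.5, 34.1]
orientation: [2.278, 2.163, 0.001]
ft_force: [0.3, 0.2, -1.2]
width: 27.4
grasp_force: 30.0
```

>>> apply_moves(targets=[[0,[0,0,0.02],[0,0,0]],[0.5,[0,0,0],[0,0,0]],[0.5,[0,0,0],[0,0,0]],[1,[0,0,-0.6],[0,0,0]],[1,[0,0,-0.9],[0,0,0]],[1,[-0.6,0,-0.9],[0,0,0]],[1,[-1,0,-0.8],[0,0,0]],[1,[-1,0,-0.8],[0,0,0]]])

```text
t: 33.98
ee_pos: [525.5, -94.0, 232.5]
orientation: [2.277, 2.164, 0.001]
ft_force: [0.9, 0.4, -0.2]
width: 87.9
grasp_force: 0.0
```

>>> apply_moves(targets=[[1,[-0.9,-0.3,0],[0,0,0]],[1,[-0.9,-0.3,0],[0,0,0]],[1,[-0.5,-0.3,0],[0,0,0]],[1,[0,0,0],[0,0,0]],[1,[0,0,0],[0,0,0]]])

```text
t: 34.6
ee_pos: [475.1, -205.1, 230.9]
orientation: [-2.278, -2.163, -0.001]
ft_force: [-0.3, -0.0, -0.5]
width: 87.9
grasp_force: 0.0
```

Run:
```python
from look import *
o=ctrl.get_obs();print(o["ee_pos"].round(1),o["orientation"].round(3),o["t"])
for r in caps("sample_1",["wrist","top","side"],60): print(r)
```

```text
[ 475.1 -205.1  230.9] [-2.278e+00 -2.163e+00 -1.000e-03] 34.6
('wrist', 0.96, [606.1, -193.3], 640, 686, [0.36, 2.6])
('wrist', 0.85, [444.8, -183.8], 576, 607, [0.39, -0.63])
('top', 0.63, [605.5, -193.7], 86, 122, [0.35, 2.59])
('top', 0.45, [445.1, -184.4], 88, 125, [0.37, -0.62])
('top', 0.4, [532.9, 34.4], 96, 113, [4.83, 0.91])
('side', 0.72, [604.0, -194.5], 63, 75, [0.34, 2.56])
('side', 0.69, [443.2, -184.9], 73, 84, [0.37, -0.66])
('side', 0.48, [531.6, 13.6], 56, 114, [4.42, 0.91])
```

>>> apply_moves(targets=[[1,[0.38,-0.62,0],[0,0,0]],[1,[0,0,0.5],[0,0,0]],[1,[0,0,0.9],[0,0,0]],[1,[0,0,0.9],[0,0,0]],[1,[0,0,0.9],[0,0,0]],[1,[0,0,0.6],[0,0,0]],[0.6,[0,0,0.3],[0,0,0]],[0.6,[0,0,0],[0,0,0]]])

```text
t: 35.9
ee_pos: [444.6, -184.6, 25.4]
orientation: [-2.277, -2.163, 0.001]
ft_force: [-0.7, -0.1, -0.4]
width: 71.9
grasp_force: 0.0
```

>>> apply_moves(targets=[[-1,[0,0,0],[0,0,0]],[-1,[0,0,0],[0,0,0]],[-1,[0,0,0],[0,0,0]],[-1,[0,0,0],[0,0,0]],[-1,[0,0,0],[0,0,0]],[-1,[0,0,0],[0,0,0]],[-1,[0,0,0],[0,0,0]]])

```text
t: 36.78
ee_pos: [445.0, -185.0, 26.0]
orientation: [2.278, 2.163, 0.0]
ft_force: [-0.2, -0.8, 5.7]
width: 27.6
grasp_force: 30.0
```

>>> apply_moves(targets=[[-1,[0,0,-0.3],[0,0,0]],[-1,[0,0,-0.8],[0,0,0]],[-1,[0.3,0,-0.9],[0,0,0]],[-1,[0.8,0.2,-0.4],[0,0,0]],[-1,[0.9,0.2,0],[0,0,0]],[-1,[0.9,0.2,0],[0,0,0]],[-1,[0.9,0.2,0],[0,0,0]],[-1,[0.9,0.2,0],[0,0,0]]])

```text
t: 37.78
ee_pos: [507.0, 48.7, 146.6]
orientation: [2.278, 2.163, 0.001]
ft_force: [-0.4, -0.7, -1.1]
width: 27.8
grasp_force: 30.0
```

>>> apply_moves(targets=[[-1,[0.9,0.2,0],[0,0,0]],[-1,[0.9,0.2,0],[0,0,0]],[-1,[0.9,0.11,0],[0,0,0]],[-1,[0.5,0,0],[0,0,0]],[-1,[0.18,0,0],[0,0,0]],[-1,[0,0,0],[0,0,0]]])

```text
t: 38.52
ee_pos: [540.9, 214.5, 146.1]
orientation: [2.277, 2.164, -0.0]
ft_force: [-0.1, -0.6, -0.8]
width: 27.6
grasp_force: 30.0
```

```bash
python3 chk.py 30 sample_1
```

```text
[540.9 214.5 146.1] 27.646328548340488 38.525
ring [541.2 214.8] tcp->ring [0.023 0.005]
('wrist', 0.9, [541.2, 217.4], 3169, 3572, [0.08, 0.0])
('wrist', 0.86, [538.4, 156.0], 133, 3136, [-1.15, 0.01])
vial->ring [-0.057  0.005]
```

>>> apply_moves(targets=[[-1,[-0.015,0.01,0.6],[0,0,0]],[-1,[0,0,0.7],[0,0,0]],[-1,[0,0,0.4],[0,0,0]],[-1,[0,0,0.2],[0,0,0]],[-1,[0,0,0.15],[0,0,0]],[-1,[0,0,0.1],[0,0,0]],[-1,[0,0,0.03],[0,0,0]],[-1,[0,0,0],[0,0,0]]])

```text
t: 39.62
ee_pos: [541.8, 214.0, 37.2]
orientation: [2.278, 2.163, 0.001]
ft_force: [-0.5, -0.9, -1.7]
width: 27.7
grasp_force: 30.0
```

>>> apply_moves(targets=[[0,[0,0,0.02],[0,0,0]],[0.5,[0,0,0],[0,0,0]],[0.5,[0,0,0],[0,0,0]],[1,[0,0,-0.6],[0,0,0]],[1,[0,0,-0.9],[0,0,0]],[1,[-0.6,0,-0.9],[0,0,0]],[1,[-1,0,-0.8],[0,0,0]],[1,[-1,0,-0.8],[0,0,0]]])

```text
t: 40.62
ee_pos: [534.7, 85.3, 235.4]
orientation: [2.277, 2.164, 0.001]
ft_force: [1.4, -0.9, -0.4]
width: 87.9
grasp_force: 0.0
```

>>> apply_moves(targets=[[1,[-1,0,0],[0,0,0]],[1,[-1,0.2,0],[0,0,0]],[1,[-1,0.3,0],[0,0,0]],[1,[-1,0.4,0],[0,0,0]],[1,[-1,0.4,0],[0,0,0]],[1,[-0.9,0.4,0],[0,0,0]],[1,[0,0,0],[0,0,0]]])

```text
t: 41.5
ee_pos: [605.2, -215.6, 233.7]
orientation: [2.281, 2.159, 0.0]
ft_force: [0.0, 0.8, -0.1]
width: 88.1
grasp_force: 0.0
```

Run:
```python
from look import *
o=ctrl.get_obs();print(o["ee_pos"].round(1),o["orientation"].round(3),o["t"])
for r in caps("sample_1",["wrist","top","side"],60): print(r)
```

```text
[ 605.2 -215.6  233.7] [2.281 2.159 0.   ] 41.5
('wrist', 0.64, [606.0, -193.3], 569, 590, [0.39, 0.02])
('top', 0.65, [605.5, -193.7], 86, 122, [0.36, 0.01])
('top', 0.59, [542.1, 216.7], 91, 122, [8.49, -1.67])
('top', 0.41, [533.0, 34.0], 94, 113, [4.83, -1.67])
('side', 0.75, [603.3, -190.9], 53, 76, [0.4, -0.04])
('side', 0.62, [532.7, 12.9], 65, 114, [4.4, -1.66])
('side', 0.5, [543.6, 199.0], 116, 170, [8.13, -1.62])
```

>>> apply_moves(targets=[[1,[0.43,0.02,0],[0,0,0]],[1,[0,0,0.5],[0,0,0]],[1,[0,0,0.9],[0,0,0]],[1,[0,0,0.9],[0,0,0]],[1,[0,0,0.9],[0,0,0]],[1,[0,0,0.6],[0,0,0]],[0.6,[0,0,0.35],[0,0,0]],[0.6,[0,0,0],[0,0,0]]])

```text
t: 42.8
ee_pos: [606.3, -190.0, 25.7]
orientation: [-2.276, -2.163, 0.001]
ft_force: [0.4, -0.6, -0.1]
width: 72.0
grasp_force: 0.0
```

>>> apply_moves(targets=[[-1,[0,0,0],[0,0,0]],[-1,[0,0,0],[0,0,0]],[-1,[0,0,0],[0,0,0]],[-1,[0,0,0],[0,0,0]],[-1,[0,0,0],[0,0,0]],[-1,[0,0,0],[0,0,0]],[-1,[0,0,0],[0,0,0]]])

```text
t: 43.68
ee_pos: [606.8, -191.3, 26.7]
orientation: [2.278, 2.163, 0.0]
ft_force: [-1.4, -0.7, 4.4]
width: 27.6
grasp_force: 30.0
```

>>> apply_moves(targets=[[-1,[0,0,-0.3],[0,0,0]],[-1,[0,0,-0.8],[0,0,0]],[-1,[0.3,-0.5,-0.9],[0,0,0]],[-1,[0.6,-0.7,-0.8],[0,0,0]],[-1,[0.9,-0.52,0],[0,0,0]],[-1,[0.9,0,0],[0,0,0]],[-1,[0.9,0,0],[0,0,0]],[-1,[0.9,0,0],[0,0,0]]])

```text
t: 44.68
ee_pos: [532.5, 39.4, 167.4]
orientation: [2.278, 2.163, 0.001]
ft_force: [0.1, -0.8, -1.0]
width: 27.9
grasp_force: 30.0
```

>>> apply_moves(targets=[[-1,[0.9,0,0],[0,0,0]],[-1,[0.9,0,0],[0,0,0]],[-1,[0.9,0,0],[0,0,0]],[-1,[0.9,0,0],[0,0,0]],[-1,[0.8,0,0],[0,0,0]],[-1,[0.38,0,0.4],[0,0,0]],[-1,[0,0,0],[0,0,0]]])

```text
t: 45.55
ee_pos: [543.8, 277.5, 145.7]
orientation: [-2.275, -2.165, 0.003]
ft_force: [0.1, 0.3, -1.3]
width: 27.5
grasp_force: 30.0
```

```bash
sed -i 's/+37/+34/' chk.py; python3 chk.py 90 sample_1
```

```text
[543.8 277.5 145.7] 27.50197599348489 45.55
ring [544.2 274.7] tcp->ring [-0.031 -0.007]
('wrist', 0.96, [543.8, 276.4], 3046, 3399, [0.0, -0.02])
vial->ring [-0.031  0.013]
```

>>> apply_moves(targets=[[-1,[-0.02,0.01,0.6],[0,0,0]],[-1,[0,0,0.7],[0,0,0]],[-1,[0,0,0.4],[0,0,0]],[-1,[0,0,0.2],[0,0,0]],[-1,[0,0,0.15],[0,0,0]],[-1,[0,0,0.1],[0,0,0]],[-1,[0,0,0.03],[0,0,0]],[-1,[0,0,0],[0,0,0]]])

```text
t: 46.65
ee_pos: [545.5, 275.8, 37.8]
orientation: [2.278, 2.163, 0.001]
ft_force: [-0.5, -0.2, -0.4]
width: 27.8
grasp_force: 30.0
```

>>> apply_moves(targets=[[0,[0,0,0.02],[0,0,0]],[0.5,[0,0,0],[0,0,0]],[0.5,[0,0,0],[0,0,0]],[1,[0,0,-0.6],[0,0,0]],[1,[0,0,-0.9],[0,0,0]],[1,[-0.6,0,-0.9],[0,0,0]],[1,[-1,0,-0.8],[0,0,0]],[1,[-1,0,0],[0,0,0]]])

```text
t: 47.65
ee_pos: [540.6, 146.5, 199.1]
orientation: [2.275, 2.162, 0.009]
ft_force: [0.2, -0.2, 1.0]
width: 87.8
grasp_force: 0.0
```

Run:
```python
from look import *
o=ctrl.get_obs();print(o["ee_pos"].round(1),o["orientation"].round(3),o["t"])
for l in("sample_1","vial_blue","vial_orange"):
  for r in caps(l,["wrist","top"],70): print(l,r)
for ly in range(-150,151,60): print(ring(ly).round(1))
px,K,c=cam("wrist");cv2.imwrite("pics/w7.png",px)
px,K,c=cam("side");cv2.imwrite("pics/s7.png",cv2.resize(px[170:370,230:450],(660,600)))
```

```text
[540.6 146.5 199.1] [2.275 2.162 0.009] 47.65
sample_1 ('wrist', 0.92, [542.1, 215.3], 801, 820, [1.44, -0.0])
sample_1 ('wrist', 0.72, [532.9, 34.2], 617, 690, [-2.19, 0.01])
sample_1 ('wrist', 0.66, [545.4, 273.9], 1013, 1043, [2.61, -0.0])
vial_blue ('wrist', 0.59, [539.0, 155.6], 761, 784, [0.16, -0.0])
vial_orange ('wrist', 0.93, [535.7, 95.2], 669, 745, [-1.06, -0.0])
vial_orange ('top', 0.54, [535.4, 93.9], 87, 118, [-1.08, -0.01])
[532.2  35. ]
[535.2  94.9]
[538.2 154.8]
[541.2 214.8]
[544.2 274.7]
[547.2 334.6]
```

View pics/w7.png

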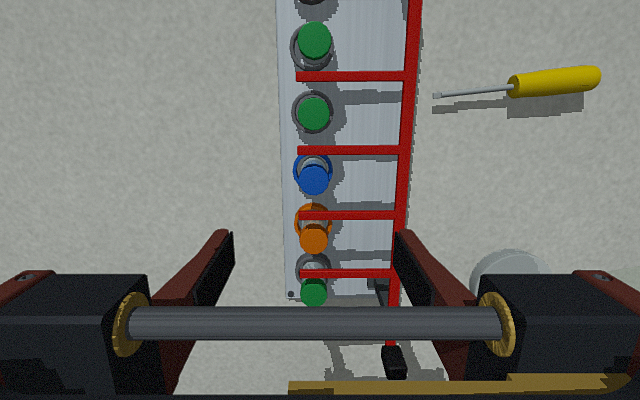

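View pics/s7.png

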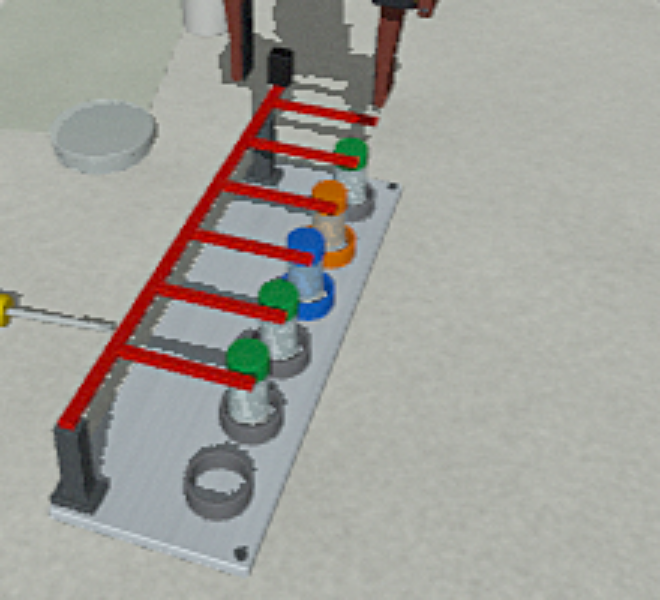

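All five vials are seated in the right rings: in the wrist view green, green, blue, orange, green along column 314, with only the +150 ring empty. Now back to the comb grip.

>>> apply_moves(targets=[[0.3,[-0.7,0.4,-0.6],[0,0,0]],[0.3,[-0.9,0.4,0],[0,0,0]],[0.3,[-0.9,0.4,0],[0,0,0]],[0.3,[-0.94,0.36,0],[0,0,0]],[0.3,[0,0,0],[0,0,0.112]],[0.3,[0,0,0],[0,0,0.112]],[0.3,[0,0,0],[0,0,0.111]],[0.3,[0,0,0],[0,0,0.111]]])

```text
t: 49.35
ee_pos: [607.6, -28.8, 225.3]
orientation: [-2.886, -1.242, 0.0]
ft_force: [0.4, -0.1, 0.2]
width: 57.3
grasp_force: 0.0
```

>>> apply_moves(targets=[[0.3,[0,0,0],[0,0,0.111]],[0.3,[0,0,0],[0,0,0.111]],[0.3,[0,0,0],[0,0,0.111]],[0.3,[0,0,0],[0,0,0.111]],[0.3,[0,0,0],[0,0,0.11]],[0.3,[0,0,0],[0,0,0]],[0.3,[0,0,0],[0,0,0]]])

```text
t: 50.22
ee_pos: [607.6, -28.7, 225.4]
orientation: [-3.141, 0.076, 0.0]
ft_force: [0.6, 0.1, -0.2]
width: 57.2
grasp_force: 0.0
```

>>> apply_moves(targets=[[0.3,[0.04,0.01,0.8],[0,0,0]],[0.3,[0,0,0.9],[0,0,0]],[0.3,[0,0,0.7],[0,0,0]],[0.3,[0,0,0.35],[0,0,0]],[-1,[0,0,0],[0,0,0]],[-1,[0,0,0],[0,0,0]],[-1,[0,0,0],[0,0,0]],[-1,[0,0,0],[0,0,0]]])

```text
t: 51.22
ee_pos: [610.2, -29.4, 89.0]
orientation: [3.14, -0.081, 0.003]
ft_force: [0.7, -0.1, 0.1]
width: 20.4
grasp_force: 0.0
```

>>> apply_moves(targets=[[-1,[0,0,0],[0,0,0]],[-1,[0,0,0],[0,0,0]],[-1,[0,0,0],[0,0,0]]])

```text
t: 51.6
ee_pos: [610.1, -29.0, 88.7]
orientation: [-3.14, 0.081, -0.002]
ft_force: [-1.7, 3.6, 5.4]
width: 15.9
grasp_force: 30.0
```

Slide home: 30 mm along -tool y, then a gentle nudge against the stop.

>>> apply_moves(targets=[[-1,[0,-0.08,0],[0,0,0]],[-1,[0,-0.1,0],[0,0,0]],[-1,[0,-0.1,0],[0,0,0]],[-1,[0,-0.1,0],[0,0,0]],[-1,[0,-0.1,0],[0,0,0]],[-1,[0,-0.08,0],[0,0,0]],[-1,[0,0,0],[0,0,0]]])

```text
t: 52.48
ee_pos: [611.3, -1.5, 88.7]
orientation: [3.14, -0.08, 0.001]
ft_force: [-1.6, 1.0, 7.2]
width: 15.9
grasp_force: 30.0
```

>>> apply_moves(targets=[[-1,[0,-0.05,0],[0,0,0]],[-1,[0,-0.03,0],[0,0,0]],[-1,[0,0,0],[0,0,0]]])

```text
t: 52.85
ee_pos: [611.5, 1.1, 88.7]
orientation: [3.138, -0.08, 0.001]
ft_force: [-1.4, -6.2, 6.5]
width: 15.9
grasp_force: 30.0
```

>>> apply_moves(targets=[[-1,[0,-0.03,0],[0,0,0]],[-1,[0,0,0],[0,0,0]]])

```text
t: 53.1
ee_pos: [611.5, 1.1, 88.8]
orientation: [3.137, -0.08, 0.001]
ft_force: [-1.6, -13.3, 7.6]
width: 15.9
grasp_force: 30.0
```

>>> apply_moves(targets=[[0,[0,0,0],[0,0,0]],[0.3,[0,0,0],[0,0,0]],[0.3,[0,0,0],[0,0,0]],[0.3,[0,0,-0.5],[0,0,0]],[0.3,[0,0,-0.9],[0,0,0]],[0.3,[0,0.5,-0.9],[0,0,0]],[0.3,[0,1,-0.5],[0,0,0]],[0.3,[0,0,0],[0,0,0]]])

```text
t: 54.1
ee_pos: [608.7, -73.2, 230.5]
orientation: [3.14, -0.086, 0.007]
ft_force: [0.1, 0.5, -0.1]
width: 57.1
grasp_force: 0.0
```

Run:
```python
from h import *
o=ctrl.get_obs();print(o["ee_pos"].round(1),o["t"])
px,K,c=cam("side");cv2.imwrite("pics/s8.png",cv2.resize(px[150:350,230:450],(660,600)))
```

```text
[608.7 -73.2 230.5] 54.1
```

View pics/s8.png

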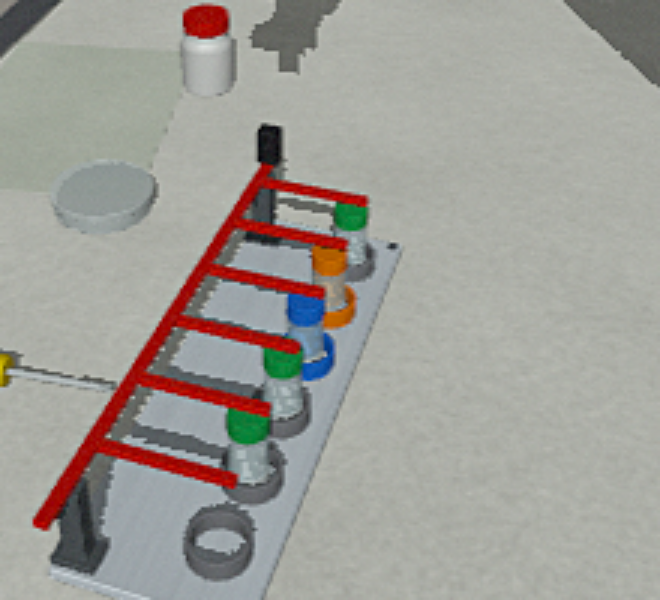

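The comb is home with a bar over every cap, all vials stand upright, and the bench shows no leftover green vials.

```bash
python3 -c "
from workcell import ctrl
print(ctrl.close_job())"
```

```text
the job is handed in; nothing more can be done
None
```

The job is handed in: I slid the comb open to its stop, put the blue and orange vials in the rings of their own colour, stood the three green samples that were present in grey rings, and slid the comb home over the caps; the hand-in gave back no verdict.

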